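# Seat the round-bottomed wooden doll in its cup stand

## Robot

A 7-joint arm with a two-finger parallel gripper is mounted at the origin on the work surface. World frame = base frame: x ahead of the robot, y to its left, z up, the work surface at z = 0. Lengths are in mm, angles in rad, forces in N, time in s.
With the tool pointing down it reaches from about 425 to 875 mm from the base axis. Payload 8.4 kg.
Tool frame: the origin (TCP) lies between the finger pads; the fingertips stand arm.tip_extent ahead of it and the grasp point (between the pads) lies 8 mm behind it (arm.tip_extent is the distance from the TCP to the fingertips, in mm); z points along the fingers, y is the line along which they close (so a half turn about z gives the same grasp; the last joint's range is limited). The gripper opens to 85 mm and grips with 20 to 120 N. Pads are 22 mm wide; open, the fingers measure 114 mm over their backs; the gripper's body (76 mm by 85 mm) begins 54 mm behind the grasp point. The pads swing forward as they close: fully open they stand 13 mm farther back than shut.
Start: joints at [1.11, 0.333, 0.04, 1.465, -0.013, 1.343, -0.059], TCP at [230.049, -607.9, 242.308] pointing down, gripper open.
Joint ranges: [-2.58, 2.58], [-0.38, 2.09], [-1.3, 1.39], [0.25, 2.4], [-1.5, 4.64], [0.08, 2.09], [-2.65, 2.65]. Speed limits (rad/s): [2.22, 2.22, 2.79, 2.79, 3.14, 3.14, 3.14].

## Interface

Orientations are given as [roll, pitch, yaw] about the fixed x, y, z axes, in that order (R = Rz(yaw) Ry(pitch) Rx(roll)).
In Python, from plant import sensors, optics, arm gives the robot as it stands.
- The arm moves only by the shell command python3 -m creep 'ROWS' [FORCE]. ROWS is JSON, a list of rows, each a list of 7 numbers: the shift along the tool's x, y, z in cm, then the turn, a rotation vector about the tool's x, y, z in degrees, then the finger opening in cm, from 0 to 8.54. In form: [[tx, ty, tz, wx, wy, wz, jaw], ...]. A call has exactly 5 rows; each row is the pose to reach, as a shift and turn from the pose commanded when the call began, along the tool's axes at that moment; what a row does not reach only later rows make up. A row lasts 1/12 s, in which the tool goes at most 41.7 mm and 7.16 degrees, less where a joint would pass 70% of its speed; a pose out of reach is approached as far as the arm can. A call with a gripper value outside its range is refused whole. The fingers move at their own pace and stop on an object; FORCE is the grip in N (left out, the last holds). Time passes only in rows, so rows that repeat a pose let the fingers close, or fill a call up. It gives the time, the measured TCP pose, the force, the opening and the grip force at its end, in the units of the state.
- sensors.state(): the state, without advancing time (a new reading comes with each control period).
- optics.snapshot(name): name is "scene" or "top" or "wrist"; returns a dict with "color" (420x560x3 uint8, blue, green, red), "camera_matrix" (3x3 intrinsics, pixels), "T" (4x4, takes a point from camera to world coordinates). Camera axes: x right, y up, looking along -z (the intrinsics and any distortion apply to the point x, -y, -z); pixel columns grow to the right and rows downward; lengths in mm; the calibration is good to about 2 mm. A picture is of the moment at which its call begins. There is no depth.
- arm.hand_in(): hands the job in; it is judged then, once.
The state is a dict: "time_s": time; "q": joint angles; "joint_velocities": joint speeds; "joint_torque": joint torques, N m; "eef_pos": TCP position; "tool_rot": TCP orientation; "contact_force": force on the tool from outside, world axes, zero at the start; "torque": the same for the moment, N m; "gripper_width": finger opening in mm; "grasp_force": force on a finger pad.
Only numpy, scipy, OpenCV 4.12 (cv2) and the standard library are available. Lean on these libraries where they do the work, as an engineer would, in place of code of your own. Each camera call takes 0.05 s, during which the arm holds its last target. There are 200 camera calls.

## Task

The round-bottomed wooden doll wobbles on the hallway shelf: pick it up and lower it, upright and still in the hand, into the open cup of the pine stand with the wide hollow top, then let it go so that it sits fully down in the cup. The doll with the flared skirt and the small red car stay where they are; the narrow candle holder and the flat-topped stand are not its place.

Things in the scene. Friction and masses are not known exactly. Their poses are not given: they have to be found in the camera images.
- doll_mid (a point): Centre, 50 mm up, of the round-bottomed doll: loose, plain pale wood, weighted low, 160 g, 100 mm tall, starting upright on the shelf. Straight round body 44 mm in diameter from 18 to 64 mm above its underside (grip it there, from any side), then a ball head 32 mm wide. Underside rounded like a ball of 22 mm radius, ending in a small flat foot 24 mm across. z points to the head.
- cup_mouth (a point): Centre of the mouth, at rim level, of the pine cup stand, fixed, rim 54 mm above the shelf, 70 mm outer and 61 mm inner diameter. Hollow: a funnel 24 mm deep, narrowing to a flat floor 30 mm wide. Fully seated, doll_mid is 26 mm above this point. z up. Near it, in any order: two pine stands of the same height, one with a 21 mm hole, one with a flat top 68 mm across.
- skirt_doll: The other doll, a bystander to be left standing: same pale wood, 98 mm tall, flat-bottomed, with a skirt that flares as a cone to 54 mm in diameter at its foot; ball head 32 mm. Origin at the centre of its underside, z up.
- car: The small red die-cast sports car, a bystander to be left alone: 76 mm long (x), 34 mm wide (y), 24 mm high, on its wheels between the dolls and the stands. Origin at the centre of its underside.

How it is judged (in metres and radians):
On the way:
1. the doll is lowered into the cup while still held: less than 15 mm above its seated height and less than 15 mm off-centre (contact force between the fingers and doll above 0.5 N and horizontal distance between doll_mid and cup_mouth below 0.015 m and z of doll_mid in the frame of cup_mouth below 0.041 m), for 0.1 s.
At the end, for the whole second after the job is handed in: The doll stands released and at rest in the cup: its axis within 10 mm of the cup's, its middle 16 to 32 mm above the rim (fully seated is 26 mm), tilted less than 10 degrees; the skirted doll still upright (within 17 degrees) and it and the red car within 30 mm of where they began (horizontal distance between doll_mid and cup_mouth below 0.01 m and z of doll_mid in the frame of cup_mouth between 0.016 and 0.032 m and angle between doll_mid's own z axis and vertical below 0.18 rad and linear speed of doll below 0.02 m/s and contact force between the fingers and doll below 0.1 N and distance of each of skirt_doll, car from where it was at the start of the episode below 0.03 m and angle between skirt_doll's own z axis and vertical below 0.3 rad); the robot touches nothing.
It fails at once if the skirted doll is knocked over or shifted more than 30 mm (distance of skirt_doll from where it was at the start of the episode above 0.03 m or angle between skirt_doll's own z axis and vertical above 0.3 rad).
It fails at once if the red car is shifted more than 30 mm (distance of car from where it was at the start of the episode above 0.03 m).
It also fails if it takes over 40 s, if anything falls off the work surface, if the arm or the gripper's body presses on something with over 40 N, if the wrist force passes 120 N, or if a joint passes its speed limit or range.

## Working session

There is one attempt and no reset: what is moved stays moved. The work goes in short steps, Python scripts to look and compute and a shell command to move; the robot and the scene stay as the last step left them, time stands still between calls to the robot, and variables do not carry over. Pictures are saved under pics/ and viewed, at most 10 in all, crops included, and the job is handed in when it is done.

```bash
mkdir -p pics; python3 - <<'E'
from plant import sensors, optics, arm
import cv2,numpy as np
print(sensors.state(), arm.tip_extent)
for n in ("scene","top"):
    s=optics.snapshot(n); cv2.imwrite(f"pics/{n}0.png",s["color"]); print(n,s["camera_matrix"].tolist(),s["T"].round(3).tolist(),[k for k in s])
E
```

```text
{'time_s': 0.0, 'q': array([ 1.10980826,  0.33391494,  0.03985655,  1.46626496, -0.01336976,
        1.34329565, -0.05849637]), 'joint_velocities': array([-4.63667278e-05,  1.07782889e-03, -1.66127420e-03,  1.31555487e-04,
       -7.08642876e-05,  8.69108732e-04, -3.90597797e-04]), 'joint_torque': array([-1.35109556e-03, -6.58549261e+01,  1.36514761e+00, -4.05558014e+01,
        1.70102553e-02,  1.27835129e-02,  6.50713787e-05]), 'eef_pos': array([ 229.8867925 , -607.5262015 ,  241.42150042]), 'tool_rot': array([-3.13998064e+00,  1.33789028e-04,  3.61797814e-01]), 'contact_force': array([-0.10191541, -0.00887547, -0.07515694]), 'torque': array([0.02748639, 0.00808003, 0.04541609]), 'grasp_force': 0.0, 'gripper_width': 85.4963507465192} 11.0
scene [[469.13440263834326, 0.0, 272.3351686557852], [0.0, 469.13440263834326, 210.9080610942799], [0.0, 0.0, 1.0]] [[0.213, -0.603, 0.769, 1448.572], [0.977, 0.127, -0.171, -190.204], [0.006, 0.787, 0.616, 794.962], [0.0, 0.0, 0.0, 1.0]] ['color', 'camera_matrix', 'T']
top [[416.3049646016222, 0.0, 279.6583196325495], [0.0, 416.3049646016222, 206.66709650976392], [0.0, 0.0, 1.0]] [[0.072, 0.977, -0.201, 366.149], [-0.997, 0.07, -0.018, 5.978], [-0.003, 0.202, 0.979, 888.187], [0.0, 0.0, 0.0, 1.0]] ['color', 'camera_matrix', 'T']
```

View pics/scene0.png

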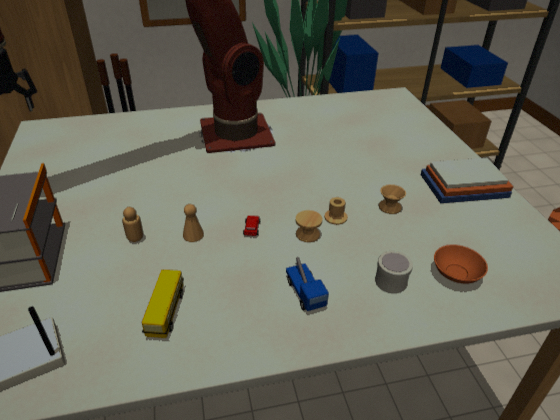

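View pics/top0.png

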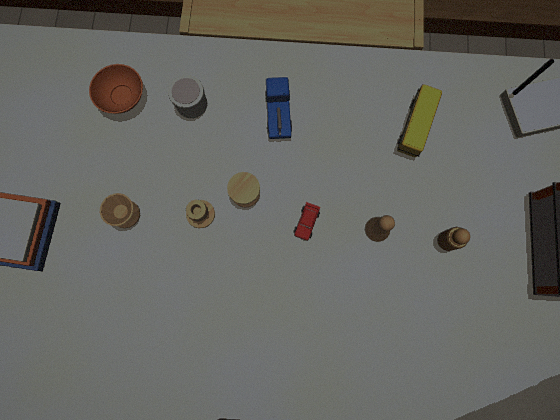

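The scene view shows the round-bottomed doll at about (133,225) and the skirted one at (192,222). In the top view, the dolls are at about (457,238) and (383,226), the car at (307,221), the hollow cup at (120,211), the narrow holder at (200,212) and the flat stand at (243,190). I'll enlarge these for closer readings.

```bash
python3 - <<'E'
import cv2,numpy as np
s=cv2.imread("pics/scene0.png");t=cv2.imread("pics/top0.png")
def c(im,x,y,w=66,h=50,k=6): return cv2.convertScaleAbs(cv2.resize(im[y:y+h,x:x+w],None,fx=k,fy=k,interpolation=cv2.INTER_CUBIC),alpha=1.6)
a=np.vstack([np.hstack([c(s,100,200),c(s,360,175)]),np.hstack([c(t,425,213),c(t,87,187)])])
cv2.imwrite("pics/crops.png",a);print(a.shape)
E
```

```text
(600, 792, 3)
```

View pics/crops.png

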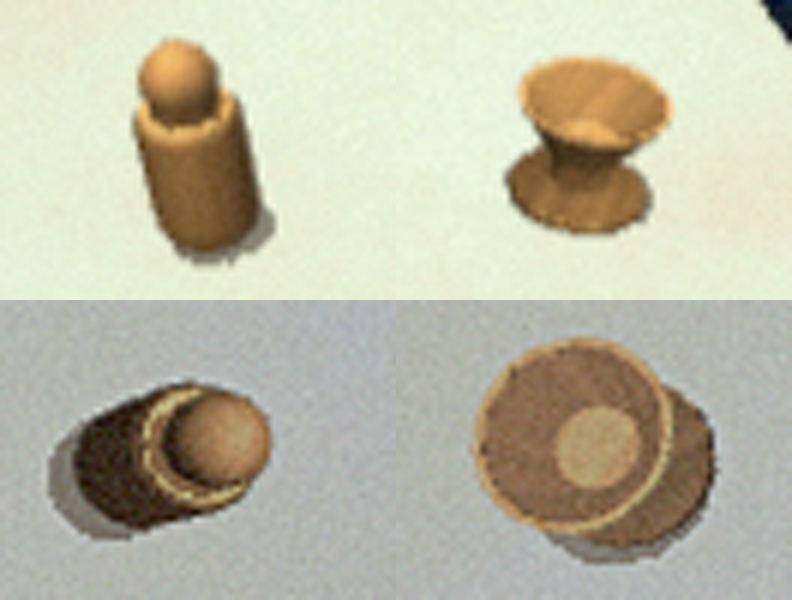

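The crops show the doll upright, with its head at scene (129.3,213.3) and top (460.8,235.5). The cup rim centre is at scene (392.8,191.6) and top (116.0,209.3).

```bash
cat > h.py <<'E'
import numpy as np
from plant import sensors, optics
from scipy.spatial.transform import Rotation as R
def ray(s,u,v,z):
    K,T=s["camera_matrix"],s["T"]; d=np.linalg.solve(K,[u,v,1.])
    d=T[:3,:3]@(d*[1,-1,-1]); p=T[:3,3]; return (p+d*(z-p[2])/d[2]).round(1)
def tool():
    st=sensors.state(); return st["eef_pos"],R.from_euler("xyz",st["tool_rot"]),st
E
python3 - <<'E'
from h import *
S=optics.snapshot("scene");T=optics.snapshot("top")
print("doll",ray(S,129.3,213.3,84),ray(T,460.8,235.5,84))
print("cup",ray(S,392.8,191.6,54),ray(T,116,209.3,54), "floor",ray(T,120.3,210.9,30))
print("skirt",ray(S,190.5,209.5,82),ray(T,387,222.5,82))
print("car",ray(S,252,225,12),ray(T,307,221,12))
print("flat",ray(S,308,219.5,54),ray(T,243,189,54)); print("narrow",ray(S,337,203,54),ray(T,198,210,54))
E
```

```text
doll [ 499.4 -335.5   84. ] [ 499.4 -334.2   84. ]
cup [508.7 353.7  54. ] [507.8 354.9  54. ] floor [509.1 355.4  30. ]
skirt [ 512.2 -188.6   82. ] [ 515.1 -191.4   82. ]
car [519.4 -37.   12. ] [519.  -38.4  12. ]
flat [577.   95.9  54. ] [569.   99.5  54. ]
narrow [526.5 189.   54. ] [518.4 187.2  54. ]
```

```bash
cat >> h.py <<'E'
def go(x,y,z,yaw=None):
    p,r,st=tool(); d=r.inv().apply(np.array([x,y,z])-p)/10
    print("shift cm",d.round(2)); 
    down=R.from_euler("xyz",[np.pi,0,st["tool_rot"][2] if yaw is None else yaw])
    print("turn deg",np.degrees((r.inv()*down).as_rotvec()).round(2))
E
python3 - <<'E'
from h import *
S=optics.snapshot("scene");T=optics.snapshot("top")
for z in (0,100,150): print(z,"box", ray(T,530,297,z),ray(T,527,190,z),ray(S,60,222,z),ray(S,45,165,z))
go(499.4,-335,240)
E
```

```text
0 box [ 394.4 -511.2    0. ] [ 624.5 -515.8    0. ] [ 387.6 -531.6    0. ] [  83.3 -614.9    0. ]
100 box [ 391.2 -453.   100. ] [ 595.4 -457.   100. ] [ 521.1 -488.6  100. ] [ 255.  -561.5  100. ]
150 box [ 389.6 -423.9  150. ] [ 580.9 -427.6  150. ] [ 587.8 -467.2  150. ] [ 340.9 -534.8  150. ]
shift cm [ 34.85 -15.98   0.21]
turn deg [-0.04  0.   -0.  ]
```

```bash
python3 -m creep '[[2,-1,-3,0,0,0,8.5],[6,-3,-4,0,0,0,8.5],[10,-4.5,-4,0,0,0,8.5],[13.5,-6,-4,0,0,0,8.5],[17.5,-8,-4,0,0,0,8.5]]' 40; python3 -m creep '[[3.5,-1.6,0,0,0,0,8.5],[7,-3.2,0,0,0,0,8.5],[10.5,-4.8,0,0,0,0,8.5],[14,-6.4,1,0,0,0,8.5],[17.3,-8,4,0,0,0,8.5]]'; python3 -c "
from h import *
go(499.4,-335,150)
import cv2
s=optics.snapshot('wrist');cv2.imwrite('pics/w1.png',s['color']);print(s['T'].round(2).tolist(),s['camera_matrix'].tolist())"
```

```text
time_s: 0.72
eef_pos: [363.6, -473.2, 282.7]
tool_rot: [3.141, -0.0, 0.361]
contact_force: [1.3, -0.2, -0.4]
gripper_width: 84.9
grasp_force: 0.0
time_s: 1.13
eef_pos: [496.3, -340.0, 249.4]
tool_rot: [3.137, -0.005, 0.363]
contact_force: [0.5, -0.6, 0.1]
gripper_width: 85.2
grasp_force: 0.0
shift cm [ 0.42 -0.41  9.94]
turn deg [ 0.29 -0.27 -0.  ]
[[0.35, 0.89, 0.27, 566.75], [-0.94, 0.34, 0.11, -313.26], [0.01, -0.29, 0.96, 382.08], [0.0, 0.0, 0.0, 1.0]] [[292.4305823736003, 0.0, 280.73356732236095], [0.0, 292.4305823736003, 208.17067874511963], [0.0, 0.0, 1.0]]
```

View pics/w1.png

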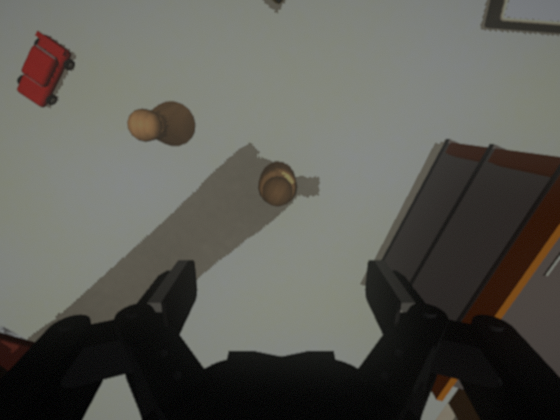

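The wrist view shows the doll's head at about (278,190), between the fingers, with nothing near it.

```bash
python3 -c "
from h import *
s=optics.snapshot('wrist');print(ray(s,278,190,84),ray(s,278,170,64))
go(499.4,-335,130)"
```

```text
[ 502.9 -327.7   84. ] [ 518.8 -321.3   64. ]
shift cm [ 0.33  0.24 11.21]
turn deg [-0.35  0.03 -0.  ]
```

```bash
python3 -m creep '[[0.1,0.1,3,0,0,0,8.5],[0.3,0.2,6.5,0,0,0,8.5],[0.3,0.2,10,0,0,0,8.5],[0.3,0.2,11.2,0,0,0,8.5],[0.3,0.2,11.2,0,0,0,8.5]]';  python3 -c "
from h import *
import cv2
s=optics.snapshot('wrist');cv2.imwrite('pics/w2.png',s['color']);np.savez('w2',**s)
go(499.4,-335,130)"
```

```text
time_s: 1.65
eef_pos: [494.1, -341.7, 130.6]
tool_rot: [-3.136, 0.004, 0.361]
contact_force: [-1.0, 0.0, -0.1]
gripper_width: 84.6
grasp_force: 0.0
shift cm [ 0.63 -0.56  0.34]
turn deg [-0.12  0.09 -0.  ]
```

View pics/w2.png

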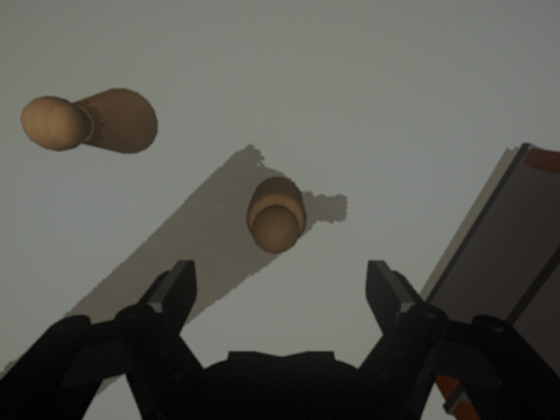

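The wrist view from lower down shows the doll's head centred at about (276,229) and the body's top ring at about (276,207).

```bash
python3 -c "
from h import *
s=np.load('w2.npz');print(ray(s,276,229,84))
go(499.4,-335,128);print(tool()[0])"
```

```text
[ 498.8 -337.2   84. ]
shift cm [ 0.63 -0.55  0.54]
turn deg [-0.12  0.09 -0.  ]
[ 495.43840351 -342.44149991  133.36080012]
```

```bash
python3 -m creep '[[0.4,-0.3,0.2,0,0,0,8.5],[0.6,-0.5,0.5,0,0,0,8.5],[0.6,-0.5,2,0,0,0,8.5],[0.6,-0.5,4,0,0,0,8.5],[0.6,-0.5,5,0,0,0,8.5]]';  python3 -c "
from h import *
go(499.3,-335.5,43);print(tool()[0])"
```

```text
time_s: 2.12
eef_pos: [500.6, -335.3, 83.8]
tool_rot: [3.141, -0.001, 0.362]
contact_force: [0.5, 0.2, -0.8]
gripper_width: 85.2
grasp_force: 0.0
shift cm [-0.13 -0.03  4.08]
turn deg [ 0.04 -0.04 -0.  ]
[ 500.57763649 -335.33141105   83.83942608]
```

```bash
python3 -m creep '[[-0.1,0,1.5,0,0,0,8.5],[-0.1,0,3,0,0,0,8.5],[-0.1,0,4,0,0,0,8.5],[-0.1,0,4,0,0,0,8.5],[-0.1,0,4,0,0,0,6]]';  python3 -c "
from h import *
go(499.3,-335.5,43);print(tool()[0])"
```

```text
time_s: 2.53
eef_pos: [499.4, -335.9, 44.3]
tool_rot: [-3.141, -0.0, 0.362]
contact_force: [0.3, 0.8, -0.2]
gripper_width: 75.1
grasp_force: 0.0
shift cm [ 0.   -0.04  0.13]
turn deg [-0.01 -0.    0.  ]
[ 499.41839949 -335.93069318   44.32132948]
```

```bash
python3 -m creep '[[0,0,0.1,0,0,0,5],[0,0,0.1,0,0,0,4.6],[0,0,0.1,0,0,0,4.2],[0,0,0.1,0,0,0,3.8],[0,0,0.1,0,0,0,3.8]]' 40; python3 -m creep '[[0,0,0,0,0,0,3.8],[0,0,0,0,0,0,3.8],[0,0,0,0,0,0,3.8],[0,0,-0.5,0,0,0,3.8],[0,0,-1.5,0,0,0,3.8]]' 40
```

```text
time_s: 2.95
eef_pos: [499.8, -336.2, 44.1]
tool_rot: [3.141, -0.001, 0.362]
contact_force: [-1.0, 1.5, 6.0]
gripper_width: 43.0
grasp_force: 40.3
time_s: 3.37
eef_pos: [498.4, -335.6, 57.4]
tool_rot: [-3.14, 0.001, 0.362]
contact_force: [-0.7, 0.1, -2.0]
gripper_width: 43.1
grasp_force: 40.8
```

```bash
python3 -m creep '[[0,0,-2.5,0,0,0,3.8],[0,0,-5.5,0,0,0,3.8],[0,0,-9,0,0,0,3.8],[0,0,-12,0,0,0,3.8],[0,0,-13,0,0,0,3.8]]';  python3 -c "
from h import *
import cv2
s=optics.snapshot('wrist');cv2.imwrite('pics/w3.png',s['color'])
go(508.3,354.5,190);print(tool()[0])"
```

```text
time_s: 3.78
eef_pos: [500.9, -337.0, 194.1]
tool_rot: [3.136, -0.004, 0.362]
contact_force: [1.1, -1.5, -1.0]
gripper_width: 43.5
grasp_force: 41.1
shift cm [ 25.14 -64.44   0.11]
turn deg [ 0.36 -0.27 -0.  ]
[ 501.09987519 -337.17817645  193.98519441]
```

View pics/w3.png

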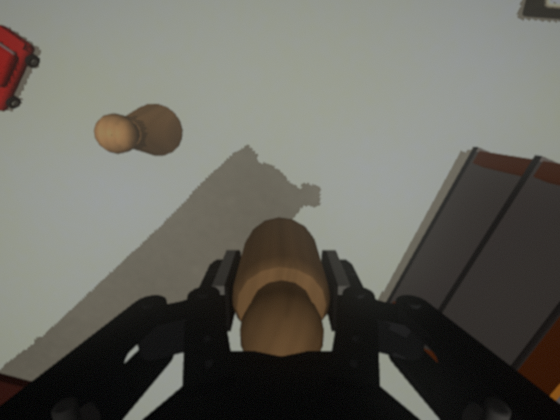

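The doll is gripped symmetrically and hangs upright between the pads at about (281,290). Next I'll carry it at height.

```bash
python3 -m creep '[[0.4,-0.9,0,0,0,0,3.8],[1.2,-3,0,0,0,0,3.8],[2.2,-5.6,0,0,0,0,3.8],[3.3,-8.4,0,0,0,0,3.8],[4.4,-11.2,0,0,0,0,3.8]]'; python3 -m creep '[[1.1,-2.8,0,0,0,0,3.8],[2.2,-5.6,0,0,0,0,3.8],[3.3,-8.4,0,0,0,0,3.8],[4.4,-11.2,0,0,0,0,3.8],[5.5,-14,0,0,0,0,3.8]]'; python3 -c "
from h import *
go(508.3,354.5,190);print(tool()[0])"
```

```text
time_s: 4.25
eef_pos: [499.2, -213.4, 185.5]
tool_rot: [-3.139, 0.003, 0.362]
contact_force: [0.6, 1.1, -1.6]
gripper_width: 43.0
grasp_force: 41.1
time_s: 4.67
eef_pos: [500.8, -63.0, 185.8]
tool_rot: [-3.14, 0.003, 0.362]
contact_force: [0.8, 0.4, -2.0]
gripper_width: 42.8
grasp_force: 41.1
shift cm [ 15.49 -38.78  -0.4 ]
turn deg [-0.1   0.17 -0.  ]
[500.83195255 -63.04360393 185.81848021]
```

```bash
python3 -m creep '[[1.1,-2.8,0,0,0,0,3.8],[2.2,-5.6,0,0,0,0,3.8],[3.3,-8.4,0,0,0,0,3.8],[4.4,-11.2,0,0,0,0,3.8],[5.5,-14,0,0,0,0,3.8]]'; python3 -m creep '[[1.1,-2.8,0,0,0,0,3.8],[2.2,-5.6,0,0,0,0,3.8],[3.3,-8.4,0,0,0,0,3.8],[4.4,-11.2,0,0,0,0,3.8],[5.5,-14,0,0,0,0,3.8]]';  python3 -c "
from h import *
go(508.3,354.5,190);print(tool()[0])"
```

```text
time_s: 5.08
eef_pos: [502.5, 86.9, 185.9]
tool_rot: [-3.141, 0.003, 0.362]
contact_force: [0.7, -0.5, -2.9]
gripper_width: 43.0
grasp_force: 41.1
time_s: 5.5
eef_pos: [504.4, 236.9, 185.8]
tool_rot: [-3.141, 0.003, 0.362]
contact_force: [0.7, -0.4, -2.4]
gripper_width: 42.7
grasp_force: 41.1
shift cm [  4.53 -10.86  -0.44]
turn deg [-0.01  0.19 -0.  ]
[504.43247801 236.93573736 185.78501059]
```

```bash
python3 -m creep '[[1.1,-2.6,0,0,0,0,3.8],[2.1,-5,0,0,0,0,3.8],[3.1,-7.4,0,0,0,0,3.8],[3.9,-9.4,0,0,0,0,3.8],[4.4,-10.6,0,0,0,0,3.8]]'; python3 -m creep '[[0,0,1,0,0,0,3.8],[0,0,2.5,0,0,0,3.8],[0,0,3.8,0,0,0,3.8],[0,0,4,0,0,0,3.8],[0,0,4,0,0,0,3.8]]';  python3 -c "
from h import *
import cv2
go(508.3,354.5,140);print(tool()[0])
S=optics.snapshot('scene');T=optics.snapshot('top')
np.savez('S',**S);np.savez('T',**T)
c=lambda s,x,y:cv2.convertScaleAbs(cv2.resize(s['color'][y:y+100,x:x+66],None,fx=6,fy=6,interpolation=cv2.INTER_CUBIC),alpha=1.6)
cv2.imwrite('pics/c4.png',np.hstack([c(S,360,120),c(T,87,165)]))"
```

```text
time_s: 5.92
eef_pos: [507.5, 352.9, 185.7]
tool_rot: [-3.141, 0.004, 0.365]
contact_force: [-0.5, 0.7, -2.1]
gripper_width: 42.8
grasp_force: 41.1
time_s: 6.33
eef_pos: [509.4, 348.5, 146.1]
tool_rot: [3.141, 0.003, 0.361]
contact_force: [-0.2, -0.3, -0.6]
gripper_width: 42.7
grasp_force: 41.1
shift cm [ 0.11 -0.6   0.61]
turn deg [0.06 0.18 0.  ]
[509.40125324 348.519976   146.08505708]
```

View pics/c4.png

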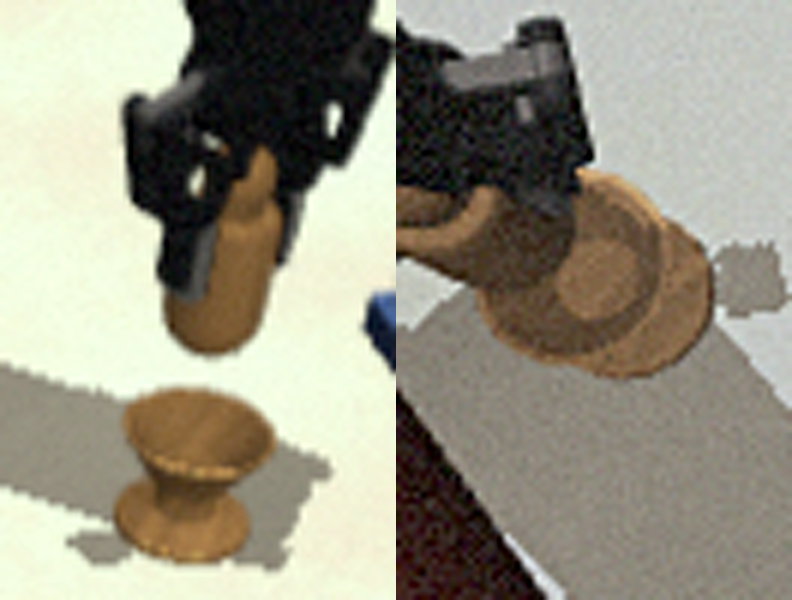

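Crop: the doll hangs upright above the cup, with its bottom edge at about (213,350) and its body sides at (168,300) and (268,300) in crop pixels. The cup rim spans 122–275 and looks the same as before. I'll compare this with the projected tool position.

```bash
python3 -c "
from h import *
p,r,st=tool()
for n,x0,y0 in (('S',360,120),('T',87,165)):
    s=np.load(n+'.npz');K,T=s['camera_matrix'],s['T']
    for nm,w in (('foot',[p[0],p[1],p[2]-44]),('z18',[p[0],p[1],p[2]-26]),('z64',[p[0],p[1],p[2]+20]),('cup',[508.3,354.5,54])):
        c=T[:3,:3].T@(np.array(w)-T[:3,3]); q=K@[c[0],-c[1],-c[2]]; q=q[:2]/q[2]
        print(n,nm,((q-[x0,y0]+.4)*6).round(0))
go(508.3,354.5,100);print(p)
"
```

```text
S foot [211. 342.]
S z18 [218. 308.]
S z64 [236. 218.]
S cup [200. 431.]
T foot [133. 231.]
T z18 [110. 219.]
T z64 [ 45. 186.]
T cup [178. 267.]
shift cm [-0.01 -0.52  4.82]
turn deg [ 0. -0. -0.]
[510.23913878 349.6836473  148.16797778]
```

```bash
python3 -m creep '[[0,-0.3,0.3,0,0,0,3.8],[0,-0.5,1.3,0,0,0,3.8],[0,-0.5,2.8,0,0,0,3.8],[0,-0.5,4,0,0,0,3.8],[0,-0.5,4.3,0,0,0,3.8]]'; python3 -m creep '[[0,0,0,0,0,0,3.8],[0,0,0,0,0,0,3.8],[0,0,0,0,0,0,3.8],[0,0,0,0,0,0,3.8],[0,0,0,0,0,0,3.8]]';  python3 -c "
from h import *
go(508.3,354.5,74);print(tool()[0])"
```

```text
time_s: 6.85
eef_pos: [507.2, 354.1, 102.3]
tool_rot: [3.141, 0.003, 0.362]
contact_force: [-0.2, -0.8, -1.6]
gripper_width: 42.6
grasp_force: 41.1
time_s: 7.27
eef_pos: [508.5, 355.1, 105.6]
tool_rot: [-3.141, -0.001, 0.362]
contact_force: [-0.7, 0.2, -1.7]
gripper_width: 42.8
grasp_force: 41.1
shift cm [-0.05  0.05  3.16]
turn deg [-0.01 -0.06  0.  ]
[508.52282105 355.12103191 105.59526169]
```

Centred over the cup. I'll lower in stages while watching the force.

```bash
python3 -m creep '[[0,0,0.7,0,0,0,3.8],[0,0,1.4,0,0,0,3.8],[0,0,2,0,0,0,3.8],[0,0,2.4,0,0,0,3.8],[0,0,2.4,0,0,0,3.8]]'; python3 -m creep '[[0,0,0.2,0,0,0,3.8],[0,0,0.4,0,0,0,3.8],[0,0,0.5,0,0,0,3.8],[0,0,0.5,0,0,0,3.8],[0,0,0.5,0,0,0,3.8]]';  python3 -c "
from h import *
go(508.3,354.5,74);print(tool()[0])"
```

```text
time_s: 7.68
eef_pos: [507.5, 354.4, 79.4]
tool_rot: [3.141, 0.002, 0.362]
contact_force: [-0.4, 0.1, -2.0]
gripper_width: 42.7
grasp_force: 41.1
time_s: 8.1
eef_pos: [508.5, 354.7, 76.1]
tool_rot: [3.141, -0.0, 0.362]
contact_force: [1.4, -1.7, -0.9]
gripper_width: 42.8
grasp_force: 41.1
shift cm [-0.03  0.02  0.21]
turn deg [ 0.01 -0.02 -0.  ]
[508.4923703  354.74781691  76.10105036]
```

```bash
python3 -m creep '[[0,0,0.05,0,0,0,3.8],[0,0,0.1,0,0,0,3.8],[0,0,0.15,0,0,0,3.8],[0,0,0.2,0,0,0,3.8],[0,0,0.2,0,0,0,3.8]]'; python3 -c "
from h import *
print(tool()[0],tool()[2]['contact_force'])"
```

```text
time_s: 8.52
eef_pos: [509.1, 354.4, 74.8]
tool_rot: [3.141, -0.001, 0.361]
contact_force: [0.4, -4.7, 6.6]
gripper_width: 42.6
grasp_force: 41.9
[509.08878062 354.42777127  74.79558815] [ 0.38846128 -4.68267374  6.57030378]
```

The doll is touching the cup, about 1 mm from seated, with a slight push toward -y. I'll ease it 1 mm that way, then release.

```bash
python3 -m creep '[[0.03,0.05,0,0,0,0,3.8],[0.03,0.1,0.05,0,0,0,3.8],[0.03,0.1,0.05,0,0,0,3.8],[0.03,0.1,0.05,0,0,0,3.8],[0.03,0.1,0.05,0,0,0,3.8]]' 20; python3 -c "
from h import *
p,r,st=tool();print(p)"
```

```text
time_s: 8.93
eef_pos: [509.4, 353.9, 74.1]
tool_rot: [3.141, -0.001, 0.361]
contact_force: [-0.2, -3.1, 5.8]
gripper_width: 43.2
grasp_force: 41.7
[509.39100321 353.89479259  74.14942834]
```

```bash
python3 -m creep '[[0,0,0,0,0,0,4.3],[0,0,0,0,0,0,4.5],[0,0,0,0,0,0,4.8],[0,0,0,0,0,0,5.2],[0,0,0,0,0,0,5.8]]' 20; python3 -m creep '[[0,0,0,0,0,0,6.5],[0,0,0,0,0,0,7.2],[0,0,0,0,0,0,7.8],[0,0,0,0,0,0,7.8],[0,0,0,0,0,0,7.8]]';python3 -c "
from h import *
import cv2
S=optics.snapshot('scene');T=optics.snapshot('top');W=optics.snapshot('wrist')
np.savez('S',**S)
c=lambda s,x,y:cv2.convertScaleAbs(cv2.resize(s['color'][y:y+100,x:x+66],None,fx=5,fy=5,interpolation=cv2.INTER_CUBIC),alpha=1.6)
cv2.imwrite('pics/c5.png',np.hstack([c(S,360,120),cv2.resize(W['color'],(467,350)).__class__(0) if 0 else cv2.copyMakeBorder(cv2.resize(W['color'],(460,345)),0,155,0,0,0)]))"
```

```text
time_s: 9.35
eef_pos: [508.5, 354.4, 73.3]
tool_rot: [-3.141, 0.0, 0.362]
contact_force: [-0.5, 0.5, 0.1]
gripper_width: 58.2
grasp_force: 0.0
time_s: 9.77
eef_pos: [508.8, 354.1, 73.4]
tool_rot: [-3.142, -0.0, 0.362]
contact_force: [-0.6, 0.0, -0.1]
gripper_width: 77.6
grasp_force: 0.0
```

View pics/c5.png

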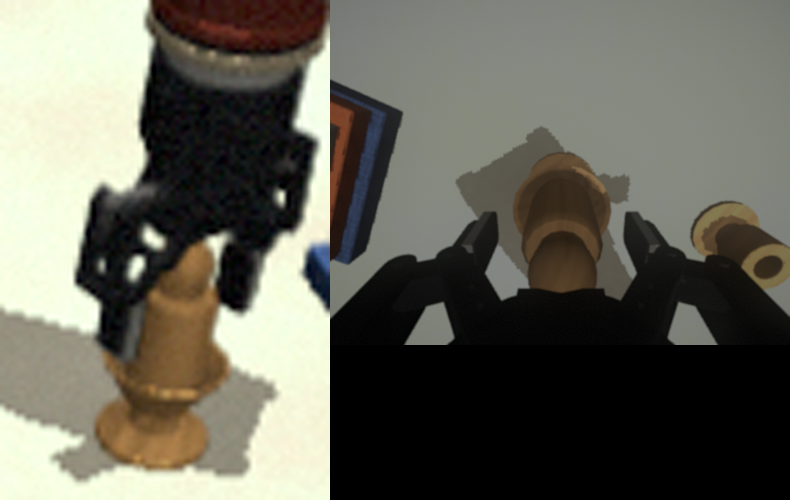

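The doll stands upright and released in the cup (crop body about 145–218, rim about 105–228), with open pads clear on both sides. I'll retreat straight up.

```bash
python3 -m creep '[[0,0,-0.5,0,0,0,8.3],[0,0,-1.5,0,0,0,8.3],[0,0,-3,0,0,0,8.3],[0,0,-5,0,0,0,8.3],[0,0,-7,0,0,0,8.3]]'; python3 -m creep '[[0,0,-3,0,0,0,8.3],[0,0,-6,0,0,0,8.3],[0,0,-9,0,0,0,8.3],[0,0,-11,0,0,0,8.3],[0,0,-11,0,0,0,8.3]]'; python3 -m creep '[[0,0,0,0,0,0,8.3],[0,0,0,0,0,0,8.3],[0,0,0,0,0,0,8.3],[0,0,0,0,0,0,8.3],[0,0,0,0,0,0,8.3]]';python3 -c "
from h import *
import cv2
S=optics.snapshot('scene');np.savez('S',**S)
c=lambda s,x,y:cv2.convertScaleAbs(cv2.resize(s['color'][y:y+80,x:x+66],None,fx=7,fy=7,interpolation=cv2.INTER_CUBIC),alpha=1.6)
cv2.imwrite('pics/c6.png',c(S,360,145))
p=S['T']; 
for w in ([508.3,354.5,114],[508.3,354.5,54],[508.3,354.5,94]):
    q=p[:3,:3].T@(np.array(w)-p[:3,3]);q=S['camera_matrix']@[q[0],-q[1],-q[2]];print(((q[:2]/q[2]-[360,145]+.4)*7).round())
"
```

```text
time_s: 10.33
eef_pos: [508.7, 354.1, 145.0]
tool_rot: [-3.141, 0.0, 0.362]
contact_force: [1.4, 0.5, 0.4]
gripper_width: 83.1
grasp_force: 0.0
time_s: 10.75
eef_pos: [510.1, 355.8, 259.9]
tool_rot: [-3.14, -0.008, 0.362]
contact_force: [1.2, 0.9, -0.3]
gripper_width: 83.2
grasp_force: 0.0
time_s: 11.17
eef_pos: [508.6, 353.8, 252.6]
tool_rot: [3.141, 0.002, 0.362]
contact_force: [1.0, 0.8, -0.4]
gripper_width: 83.0
grasp_force: 0.0
[260. 199.]
[234. 328.]
[251. 243.]
```

View pics/c6.png

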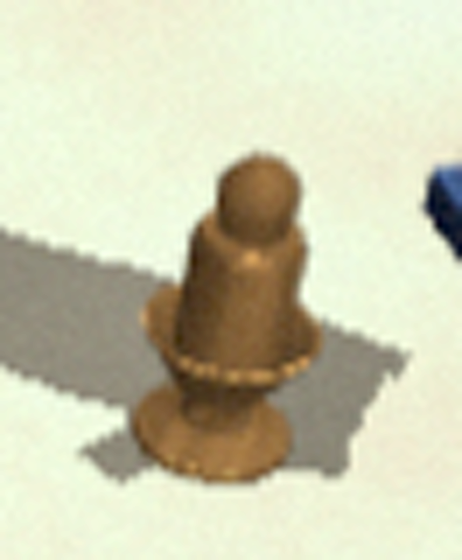

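The head centre is at (259,197) against a predicted (260,199) for a fully seated, upright doll, and the arm is clear. I'm handing in.

```bash
python3 -c "
from plant import arm
print(arm.hand_in())"
```

```text
the job is handed in; nothing more can be done
None
```

The round-bottomed doll was lowered into the pine cup while still held, then released. The last picture shows it upright and fully seated, the arm kept clear of the other doll and the car, and the job was handed in after about 11 s without a verdict being returned.

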